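# Tip the used clamps from the sorting tray into the wash basket

## Task

Empty the sorting tray: lift it level by its hollow grip with the three used purple clamps on it, hold its lip just above the wire wash basket and tip it so that they slide in, then set the empty tray back down flat where it stood. The tray is thin formed plastic, so squeeze the grip only lightly and do not press the tray hard against the basket or the counter; the clamps' catches are brittle, so do not let them drop in from a height. Leave everything else on the counter alone.

Things in the scene. Friction and masses are not known exactly. Their poses are not given: they have to be found in the camera images.
- tray: Grey vacuum-formed sorting tray, 75 g. Basin 166 (x) x 136 mm (y), floor 3 thick, walls 3 thick, 26 high on three sides; +x end open as a pouring lip reaching x = +94. Behind the back wall a hollow grip ridge, x = -150 to -82, 28 wide (y), 42 high. Origin: centre of the basin's underside; z up. Starts with the grip end towards the robot. Press it on basket or counter with under 40 N.
- tray_grip (a point): Middle of the tray's grip: 116 mm behind the tray's origin (-x), 30 mm above its underside. Close the fingers across it along the tray's y (28 mm). The hollow grip dents when the contact forces of both fingers add up to more than 90 N (45 N each): close with 20 to 30 N of effort.
- tray_lip (a point): Middle of the pouring edge, at tray x = +83, on the top of the tray's floor (3 mm above the underside).
- clamp1: Used purple plastic tubing clamp (one-piece pinch clamp, open), lying on its side on the tray: 50 long (x) x 22 (y) x 14 mm high, 20 g. Origin: centre of its underside; z up at the start. Slides on the tray once that is tipped past about 15 to 25 degrees.
- clamp2: Used purple plastic tubing clamp (one-piece pinch clamp, open), lying on its side on the tray: 50 long (x) x 22 (y) x 14 mm high, 20 g. Origin: centre of its underside; z up at the start. Slides on the tray once that is tipped past about 15 to 25 degrees.
- clamp3: Used purple plastic tubing clamp (one-piece pinch clamp, open), lying on its side on the tray: 50 long (x) x 22 (y) x 14 mm high, 20 g. Origin: centre of its underside; z up at the start. Slides on the tray once that is tipped past about 15 to 25 degrees.
- basket: Fixed stainless wire wash basket, open on top: 220 (x) x 250 (y) x 75 mm high outside, walls 4 mm, inner floor 6 mm above the counter. Origin: centre of its underside, z up.
- basket_rim (a point): Centre of the basket's mouth, 75 mm above the counter.
- forceps: Bystander between tray and basket: stainless mosquito forceps, 135 long (x) x 52 x 6 mm, lying flat. Origin: centre of its underside.
- cap_remover: Bystander between tray and basket: chunky orange plastic cap remover, 92 long (x) x 44 x 22 mm. Origin: centre of its underside.
- divider: Bystander: grey polycarbonate tray divider lying flat, 190 (x) x 63 x 5 mm, with slots along one edge. Origin: centre of its underside.
- disinfectant: Bystander: white bottle, 64 mm across, 170 mm high. Origin: centre of its underside.
- strip_jar: Bystander in front of the fixed spring clip board (44 mm high, four more clamps, back of the counter): small grey jar with white lid, 44 mm across, 60 mm high. Origin: centre of its underside.
Not all that is in view belongs to the job. Leave any green or turquoise look-alike of the clamp2 alone.

How it is judged:
By the outcome, as a careful person would: the job done as asked, in the order asked, and still so for the second after the job is handed in, with the robot touching nothing.
It also fails if it takes over 61 s, if anything falls off the work surface, if the arm or the gripper's body presses on something with over 40 N, if the wrist force passes 120 N, or if a joint passes its speed limit or range.

## Robot

A 6-joint arm with a two-finger parallel gripper is mounted at the origin on the work surface. World frame = base frame: x ahead of the robot, y to its left, z up, the work surface at z = 0. Lengths are in mm, angles in rad, forces in N, time in s.
With the tool pointing down it reaches from about 375 to 925 mm from the base axis. Payload 5.7 kg.
Tool frame: the origin (TCP) lies on the centre line of the jaws, within the pads' length; the fingertips stand 11 mm ahead of it and the grasp point (between the pads) lies 8 mm behind it; z points along the fingers, y is the line along which they close (so a half turn about z gives the same grasp; the last joint's range is limited). The gripper opens to 88 mm and grips with 3 to 60 N. Pads are 20 mm wide; open, the fingers measure 115 mm over their backs; the gripper's body (75 mm by 178 mm) begins 61 mm behind the grasp point.
Start: joints at [-1.452, 0.359, 1.51, -0, 1.272, -0.115], TCP at [138.992, -583.648, 233.623] pointing down, gripper open.
Joint ranges: [-2.97, 2.97], [-1.01, 2.36], [0.21, 2.38], [-0.96, 4.11], [0.2, 2.71], [-2.98, 2.98]. Speed limits (rad/s): [2.39, 2.39, 3.14, 3.14, 3.14, 3.14].

## Interface

Orientations are given as a rotation vector (axis times angle).
In Python, from cell import sensors, optics, bot gives the robot as it stands.
- The arm moves only by the tool jog_arm, never from a script. Its argument "commands" is a list of rows, each a list of 5 numbers: the shift along the tool's x, y, z as a fraction of full scale, then the turn about the tool's z as a fraction of full scale, then the opening, from -1 (shut) to 1 (fully open). A call has 1 to 8 rows; each row is the pose to reach, as a shift and turn from the pose commanded when the call began, along the tool's axes at that moment, turning the shorter way round; what a row does not reach only later rows make up. Full scale, the value 1, is 25 cm for a shift and 180 degrees for a turn. A row lasts 1/12 s, in which the tool goes at most 41.7 mm and 7.16 degrees, less where a joint would pass 70% of its speed; a pose out of reach is approached as far as the arm can. A call with a number of a shift or a turn outside -1 to 1 is refused whole. A call with a gripper value outside its range is refused whole. The fingers move at their own pace and stop on an object; the grip force is fixed at half the most. Time passes only in rows, so rows that repeat a pose let the fingers close. It gives the time, the measured TCP pose, the force, the opening and the grip force at its end, in the units of the state.
- sensors.read_state(): the state, without advancing time (a new reading comes with each control period).
- optics.capture(name): name is "scene" or "side" or "wrist"; returns a dict with "color" (384x512x3 uint8, blue, green, red), "range_z" (384x512 float32, mm along the optical axis (not along the pixel's ray), 0 where there is no reading), "camera_matrix" (3x3 intrinsics, pixels), "eye" and "orientation" of the camera in the world. Camera axes: x right, y down, z forward; pixel columns grow to the right and rows downward; lengths in mm; the calibration is good to about 2 mm. The wrist camera is an equidistant fisheye: a pixel r from the principal point sees the ray r / f radians off the axis. A picture is of the moment at which its call begins.
- bot.job_done(): hands the job in; it is judged then, once.
The state is a dict: "t": time; "q": joint angles; "dq": joint speeds; "joint_torque": joint torques, N m; "ee_pos": TCP position; "eef_rot": TCP orientation; "force": force on the tool from outside, world axes, zero at the start; "torque": the same for the moment, N m; "gripper_width": opening from 0.0 (shut) to 1.0 (fully open); "gripper_force": force on a finger pad.
Only numpy, scipy, OpenCV 4.12 (cv2) and the standard library are available. Lean on these libraries where they do the work, as an engineer would, in place of code of your own. Each camera call takes 0.05 s, during which the arm holds its last target. There are 200 camera calls.

## Working session

There is one attempt and no reset: what is moved stays moved. The work goes in short steps, Python scripts to look and compute and a tool call to move; the robot and the scene stay as the last step left them, time stands still between calls to the robot, and variables do not carry over. Pictures are saved under pics/ and viewed, at most 10 in all, crops included, and the job is handed in when it is done.

Besides the shell and the picture viewer there is one more tool, called after ">>>" by a JSON object that holds its "fn" and its "kwargs". jog_arm: Moves the arm, as the interface text tells. Shift numbers are shares of 25 cm and turn numbers shares of 180 degrees, none past 1 either way. Its arguments: {"type":"object","properties":{"commands":{"type":"array","items":{"type":"array","items":{"type":"number","minimum":-1,"maximum":1}}}},"required":["commands"]}

```bash
ls -la; mkdir -p pics
cat > h.py <<'E'
import numpy as np, cv2
from scipy.spatial.transform import Rotation as R
from cell import sensors, optics, bot
def Rm(o):
    o=np.array(o,float)
    return o if o.shape==(3,3) else (R.from_rotvec(o) if o.size==3 else R.from_quat(o)).as_matrix()
def cloud(c):
    z=c['range_z']; K=np.array(c['camera_matrix']); v,u=np.indices(z.shape)
    P=np.stack([(u-K[0,2])/K[0,0]*z,(v-K[1,2])/K[1,1]*z,z],-1)
    return P@Rm(c['orientation']).T+np.array(c['eye'])
E
python3 - <<'E'
from h import *
s=sensors.read_state(); print({k:np.round(v,3).tolist() for k,v in s.items()})
for n in ['scene','side']:
    c=optics.capture(n); cv2.imwrite(f'pics/{n}0.png',cv2.resize(c['color'],(800,600)))
    np.savez(f'{n}0.npz',**c); print(n,c['camera_matrix'],c['eye'],c['orientation'])
E
```

```text
total 12
drwxr-xr-x  3 agent agent 4096 Nov 30 02:34 .
drwxr-xr-x 23 root  root  4096 Nov 30 02:34 ..
drwxr-xr-x  2 agent agent 4096 Nov 30 02:34 pics
{'t': 0.0, 'q': [-1.452, 0.36, 1.511, -0.0, 1.273, -0.115], 'dq': [-0.0, 0.002, 0.001, -0.001, 0.0, -0.0], 'joint_torque': [0.002, -51.537, -27.072, 0.068, 0.035, -0.0], 'ee_pos': [138.922, -583.002, 232.811], 'eef_rot': [-3.118, -0.366, 0.0], 'force': [-0.328, 0.076, -0.249], 'torque': [-0.002, 0.004, -0.0], 'gripper_force': 0.0, 'gripper_width': 1.001}
scene [[399.64042471   0.         254.32186773]
 [  0.         399.64042471 194.47633499]
 [  0.           0.           1.        ]] [1471.12969895 -334.79099713  913.59848834] [-1.96243218 -1.33361326  0.60105769]
side [[390.68888543   0.         254.61161969]
 [  0.         390.68888543 190.96984751]
 [  0.           0.           1.        ]] [ 36.11930009 809.68055086 871.09991492] [-0.75942062  2.50179712 -1.18022894]
```

View pics/scene0.png

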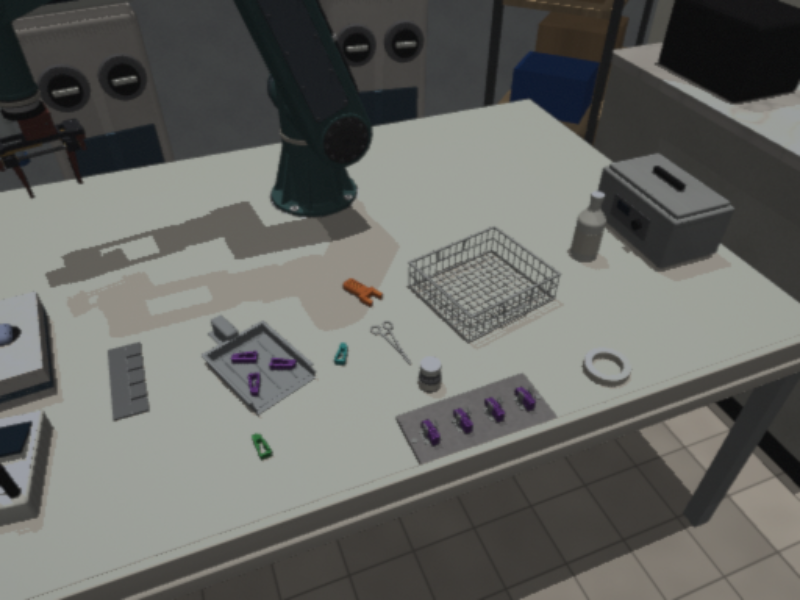

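View pics/side0.png

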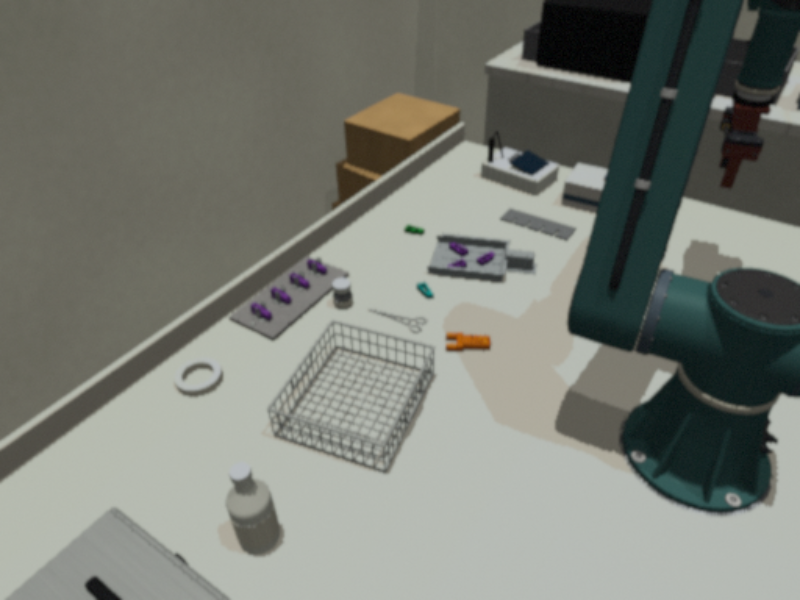

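The scene view (800×600) shows the tray at about (260,367), with its grip at (223,328) towards the robot. Three purple clamps lie on it at (245,357), (283,364) and (254,383). The basket is at (484,283), and the forceps (390,342) and orange remover (362,291) lie between them. The look-alikes are green (262,446), turquoise (342,353) and four purple clamps on the board, and all of them stay put. Side view: tray (470,258), grip (520,262), basket (355,390).

```bash
cat > m.py <<'E'
from h import *
for n in ['scene','side']:
    c=dict(np.load(f'{n}0.npz')); P=cloud(c); s=1.5625
    def at(u,v):
        q=P[int(v/s)-1:int(v/s)+2,int(u/s)-1:int(u/s)+2].reshape(-1,3); return np.round(np.median(q,0)).tolist()
    pts={'scene':dict(grip=(223,328),c1=(245,357),c2=(283,364),c3=(254,383),trayL=(209,360),trayTop=(265,326),trayR=(312,374),trayB=(260,408),bk1=(410,268),bk2=(494,232),bk3=(558,272),bk4=(470,315),capr=(362,291),jar=(430,365),turq=(342,353),forc=(390,342)),
     'side':dict(grip=(520,258),t1=(438,238),t2=(507,241),t3=(505,276),t4=(432,272),b1=(336,325),b2=(433,345),b3=(384,440),b4=(273,407))}[n]
    print(n,{k:at(*p) for k,p in pts.items()})
    # table z check, height map points in tray region
    H=P[(P[...,2]>10)&(P[...,2]<60)&(P[...,0]>350)&(P[...,0]<800)&(P[...,1]>-450)&(P[...,1]<-120)]
    print(len(H),np.round(H.min(0)),np.round(H.max(0)))
    hsv=cv2.cvtColor(c['color'],cv2.COLOR_BGR2HSV)
    m=(hsv[...,0]>130)&(hsv[...,0]<160)&(hsv[...,1]>90)
    k,l,st,ce=cv2.connectedComponentsWithStats(m.astype(np.uint8))
    for i in range(1,k):
        if st[i,4]>15: print('purple',st[i,4],np.round(ce[i]*s),np.round(np.median(P[l==i],0)))
    B=P[(P[...,2]>60)&(P[...,2]<85)&(P[...,0]>300)&(P[...,0]<900)&(P[...,1]>-150)&(P[...,1]<300)].astype(np.float32)
    print('basket',len(B),cv2.minAreaRect(B[:,:2].copy()))
    T=P[(P[...,2]>14)&(P[...,2]<50)&(P[...,0]>420)&(P[...,0]<800)&(P[...,1]>-450)&(P[...,1]<-130)].astype(np.float32)
    print('tray',len(T),cv2.minAreaRect(T[:,:2].copy()))
    G=P[(P[...,2]>33)&(P[...,2]<50)&(P[...,0]>350)&(P[...,0]<800)&(P[...,1]>-450)&(P[...,1]<-130)].astype(np.float32)
    print('grip',len(G),cv2.minAreaRect(G[:,:2].copy()),np.median(G,0))
E
python3 m.py
```

```text
scene {'grip': [491.0, -327.0, 43.0], 'c1': [559.0, -301.0, 18.0], 'c2': [604.0, -233.0, 16.0], 'c3': [631.0, -298.0, 7.0], 'trayL': [554.0, -368.0, 29.0], 'trayTop': [497.0, -245.0, 27.0], 'trayR': [646.0, -189.0, 5.0], 'trayB': [692.0, -300.0, 5.0], 'bk1': [403.0, 117.0, 2.0], 'bk2': [348.0, 374.0, 3.0], 'bk3': [618.0, 375.0, 75.0], 'bk4': [669.0, 135.0, 75.0], 'capr': [464.0, -22.0, 23.0], 'jar': [753.0, 15.0, 61.0], 'turq': [611.0, -117.0, 8.0], 'forc': [612.0, -15.0, 5.0]}
1153 [ 451. -378.   10.] [ 799. -121.   47.]
purple 96 [244. 357.] [ 560. -300.   16.]
purple 94 [282. 363.] [ 606. -236.   16.]
purple 68 [253. 383.] [ 637. -299.   18.]
purple 76 [526. 398.] [873. 155.  35.]
purple 76 [496. 409.] [876.  91.  35.]
purple 75 [464. 421.] [879.  27.  35.]
purple 78 [431. 432.] [880. -36.  35.]
basket 424 ((579.0479736328125, 144.06088256835938), (251.57444763183594, 411.3451232910156), 23.71656608581543)
tray 956 ((614.8500366210938, -309.05517578125), (277.47808837890625, 265.8186950683594), 42.9814338684082)
grip 153 ((493.878662109375, -346.7498474121094), (72.45327758789062,
[... 333 characters left out ...]
]}
812 [ 449. -381.   10.] [ 799. -120.   45.]
purple 47 [458. 248.] [ 636. -295.   14.]
purple 40 [485. 258.] [ 556. -296.   12.]
purple 18 [459. 263.] [ 599. -245.   13.]
purple 28 [320. 267.] [854. -33.  30.]
purple 41 [300. 280.] [859.  31.  30.]
purple 47 [281. 295.] [856.  95.  30.]
purple 52 [261. 310.] [855. 159.  32.]
basket 436 ((578.3538208007812, 144.99176025390625), (247.7787322998047, 408.0838623046875), 22.83707046508789)
tray 616 ((614.180908203125, -304.8291931152344), (291.0807189941406, 251.86875915527344), 37.850765228271484)
grip 105 ((485.178466796875, -322.85211181640625), (65.24654388427734, 34.235450744628906), 23.14558982849121) [ 484.02966  -318.3176     39.726315]
```

Tray: yaw about 24°, origin about (601,-272). Basket: centre about (536,232), yaw about 12°. The jog only turns the tool about its own z, so I'll first check in free air what the arm does inside its inner reach limit.

>>> {"fn": "jog_arm", "kwargs": {"commands": [[0, -0.5, 0, 0, 1], [0, -1, 0, 0, 1], [0, -1, 0, 0, 1], [0, -1, 0, 0, 1], [0, -1, 0, 0, 1], [0, -1, 0, 0, 1], [0, -1, 0, 0, 1], [0, -1, 0, 0, 1]]}}

```text
t: 0.77
ee_pos: [80.8, -337.9, 233.4]
eef_rot: [-3.119, -0.365, -0.0]
force: [-0.4, -0.6, 1.2]
gripper_width: 1.002
gripper_force: 0.0
```

```bash
cat > fit.py <<'E'
from h import *
from scipy.optimize import minimize
# fit tray: wall-top/grip points from both depth clouds to the model outline
pts=[]
for n in ['scene','side']:
    P=cloud(dict(np.load(f'{n}0.npz')))
    P=P[(P[...,0]>440)&(P[...,0]<740)&(P[...,1]>-400)&(P[...,1]<-150)&(P[...,2]>21)&(P[...,2]<50)]; pts.append(P)
def res(p,P):
    c,s=np.cos(p[2]),np.sin(p[2]); d=P[:,:2]-p[:2]; x=d@[c,s]; y=d@[-s,c]
    def box(x0,x1,y0,y1): return np.hypot(np.maximum(np.maximum(x0-x,x-x1),0),np.maximum(np.maximum(y0-y,y-y1),0))
    return np.minimum(np.min([box(-83,-80,-68,68),box(-83,83,65,68),box(-83,83,-68,-65),box(-150,-82,-14,14)],0),15)
for P in pts+[np.vstack(pts)]:
    r=minimize(lambda p:np.sum(res(p,P)**2),[601,-272,.42],method='Nelder-Mead',options=dict(xatol=.01,fatol=.01,maxiter=4000))
    c,s=np.cos(r.x[2]),np.sin(r.x[2]); G=P[P[:,2]>36]
    print(np.round(r.x,3),len(P),np.sqrt(r.fun/len(P)),'grip pt',r.x[:2]-116*np.array([c,s]),'grip top',np.percentile(P[:,2],95), 'grip x range',np.percentile((G[:,:2]-r.x[:2])@[c,s],[3,97]))
    p=r.x
bp=[]
for n in ['scene','side']:
    P=cloud(dict(np.load(f'{n}0.npz')))
    bp.append(P[(P[...,0]>380)&(P[...,0]<700)&(P[...,1]>60)&(P[...,1]<400)&(P[...,2]>45)&(P[...,2]<85)])
def rb(p,P):
    c,s=np.cos(p[2]),np.sin(p[2]); d=P[:,:2]-p[:2]; x=abs(d@[c,s]); y=abs(d@[-s,c])
    o=np.maximum(x-110,y-125); return np.minimum(np.abs(o+2),20)
for P in bp+[np.vstack(bp)]:
    r=minimize(lambda p:np.sum(rb(p,P)**2),[536,232,.21],method='Nelder-Mead'); print('basket',np.round(r.x,3),len(P),np.sqrt(r.fun/len(P)),np.percentile(P[:,2],97))
s=sensors.read_state(); print({k:np.round(v,3).tolist() for k,v in s.items()}); print(Rm(s['eef_rot']).round(3).tolist())
E
python3 fit.py
```

```text
[ 5.91572e+02 -2.80017e+02  3.78000e-01] 589 2.8233266087988858 grip pt [ 483.74229527 -322.78122662] grip top 44.49906851454175 grip x range [-146.04741276  -82.29951765]
[ 5.90589e+02 -2.79974e+02  3.77000e-01] 354 2.401058817387703 grip pt [ 482.71465681 -322.62452751] grip top 41.36214241654047 grip x range [-145.83924842  -84.34498849]
[ 5.91343e+02 -2.79900e+02  3.77000e-01] 943 2.678220975512069 grip pt [ 483.48000528 -322.58041417] grip top 43.98239381894417 grip x range [-146.16847462  -83.44377092]
basket [5.46959e+02 2.31837e+02 2.18000e-01] 641 2.4637752576397722 79.20381315295808
basket [5.45933e+02 2.32081e+02 2.16000e-01] 852 2.1165588555934476 76.29074531873876
basket [5.46399e+02 2.32008e+02 2.17000e-01] 1493 2.3035407747258603 78.21727783220133
{'t': 0.767, 'q': [-1.536, -0.022, 1.997, 0.0, 1.167, -0.198], 'dq': [0.006, 0.048, -0.088, 0.003, -0.028, 0.003], 'joint_torque': [0.115, -25.18, -22.774, 0.019, 0.613, -0.064], 'ee_pos': [80.843, -337.913, 233.355], 'eef_rot': [-3.119, -0.365, -0.0], 'force': [-0.419, -0.574, 1.246], 'torque': [-0.006, -0.005, 0.003], 'gripper_force': 0.0, 'gripper_width': 1.002}
[[0.973, 0.231, -0.0], [0.231, -0.973, 0.001], [0.0, -0.001, -1.0]]
```

>>> {"fn": "jog_arm", "kwargs": {"commands": [[0, -0.2, 0, 0, 1], [0, -0.4, 0, 0, 1], [0, -0.55, 0, 0, 1], [0, -0.55, 0, 0, 1], [0, -0.55, 0, 0, 1]]}}

```text
t: 1.18
ee_pos: [49.0, -204.9, 233.4]
eef_rot: [-3.12, -0.365, 0.0]
force: [-0.7, -1.0, 0.3]
gripper_width: 0.999
gripper_force: 0.0
```

Run:
```python
from h import *
s=sensors.read_state(); print({k:np.round(v,3).tolist() for k,v in s.items()}); print(Rm(s['eef_rot']).round(3).tolist())
```

```text
{'t': 1.183, 'q': [-1.669, -0.287, 2.194, -0.0, 1.236, -0.331], 'dq': [0.02, 0.064, -0.076, 0.01, -0.062, 0.037], 'joint_torque': [-0.379, -8.181, -25.508, -0.031, 0.454, -0.336], 'ee_pos': [49.005, -204.855, 233.438], 'eef_rot': [-3.12, -0.365, 0.0], 'force': [-0.723, -1.041, 0.307], 'torque': [0.016, -0.01, 0.017], 'gripper_force': 0.0, 'gripper_width': 0.999}
[[0.973, 0.231, -0.0], [0.231, -0.973, 0.0], [-0.0, -0.0, -1.0]]
```

The jog keeps the tool vertical everywhere, so the tipping has to come from the tray pivoting about the finger line. Now I'll move to the tray grip.

>>> {"fn": "jog_arm", "kwargs": {"commands": [[1, 0.86, 0.1, -0.046, 1], [1, 0.86, 0.1, -0.046, 1], [1, 0.86, 0.1, -0.046, 1], [1, 0.86, 0.1, -0.046, 1], [1, 0.86, 0.1, -0.046, 1], [1, 0.86, 0.1, -0.046, 1], [1, 0.86, 0.1, -0.046, 1], [1, 0.86, 0.1, -0.046, 1]]}}

```text
t: 1.85
ee_pos: [341.1, -357.6, 208.1]
eef_rot: [3.084, 0.592, 0.001]
force: [-0.8, -1.2, 0.5]
gripper_width: 0.998
gripper_force: 0.0
```

```bash
cat > go.py <<'E'
import sys
from h import *
# usage: go.py x y z yaw -> jog numbers from the present pose (tool down, yaw = angle of tool x)
x,y,z,yaw=map(float,sys.argv[1:5]); s=sensors.read_state(); M=Rm(s['eef_rot']); p=np.array(s['ee_pos'])
d=M.T@(np.array([x,y,z])-p); cy=np.arctan2(M[1,0],M[0,0])
print('at',p.round(1),'yaw',cy.round(4),'shift',(d/250).round(3),'turn',round(-((yaw-cy+np.pi)%(2*np.pi)-np.pi)/np.pi,4),'q',np.round(s['q'],2),'t',s['t'])
E
python3 go.py 483.5 -322.6 22 .377
python3 - <<'E'
from h import *
c=optics.capture('wrist'); cv2.imwrite('pics/w1.png',c['color']); print(c['camera_matrix'],c['eye'],c['orientation'])
np.savez('w1.npz',**c)
E
```

```text
at [ 341.1 -357.6  208.1] yaw 0.3792 shift [0.581 0.08  0.745] turn 0.0007 q [-0.95  0.23  1.77  0.    1.14  0.24] t 1.85
[[297.31863964   0.         258.9016209 ]
 [  0.         297.31863964 187.31139675]
 [  0.           0.           1.        ]] [ 414.1119044  -328.3421511   359.64310693] [ 2.39264137 -1.62257472 -0.23476578]
```

View pics/w1.png

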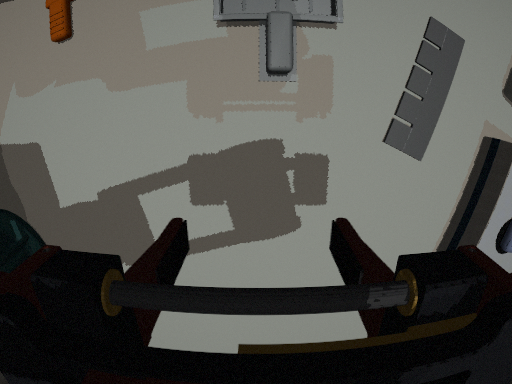

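```bash
cat >> h.py <<'E'
def fcloud(c):
    z=c['range_z']; K=np.array(c['camera_matrix']); v,u=np.indices(z.shape)
    a=(u-K[0,2])/K[0,0]; b=(v-K[1,2])/K[1,1]; r=np.hypot(a,b)+1e-9; t=np.tan(np.minimum(r,1.45))/r
    P=np.stack([a*t*z,b*t*z,z],-1); return P@Rm(c['orientation']).T+np.array(c['eye'])
E
python3 - <<'E'
from h import *
P=fcloud(dict(np.load('w1.npz')))
ang=.377; e=np.array([np.cos(ang),np.sin(ang)]); f=np.array([-e[1],e[0]]); o=np.array([591.3,-279.9])
Q=P.reshape(-1,3); x=(Q[:,:2]-o)@e; y=(Q[:,:2]-o)@f
m=(x>-165)&(x<-90)&(abs(y)<40)&(Q[:,2]>30)&(Q[:,2]<55)
print('grip top z',np.median(Q[m,2]),'x',np.percentile(x[m],[1,99]),'y',np.percentile(y[m],[1,99]),m.sum())
for a,b in [(-150,-120),(-115,-90)]:
    k=m&(x>a)&(x<b); print(a,b,'ymid',np.percentile(y[k],[2,98]).mean())
k=(abs(x)<150)&(abs(y)<120)&(Q[:,2]>19)&(Q[:,2]<32)&(x>-90); print('walls y',np.percentile(y[k],[1,99]),'x',np.percentile(x[k],[1,99]))
E
```

```text
grip top z 42.08415190502285 x [-149.21365853  -90.46634121] y [-15.5431534  11.124318 ] 1403
-150 -120 ymid -2.155311929494755
-115 -90 ymid -2.1186832789615258
walls y [-74.29793801  69.85871135] x [-88.32923858 -59.97432765]
```

The wrist view shows the grip at (280,45), centred 2 mm off the fit, with its top at 42 mm. I'll descend over it.

>>> {"fn": "jog_arm", "kwargs": {"commands": [[0.3, 0.05, 0, 0, 1], [0.581, 0.088, 0.1, 0, 1], [0.581, 0.088, 0.2, 0, 1], [0.581, 0.088, 0.35, 0, 1], [0.581, 0.088, 0.5, 0, 1], [0.581, 0.088, 0.65, 0, 1], [0.581, 0.088, 0.745, 0, 1], [0.581, 0.088, 0.745, 0, 1]]}}

```text
t: 2.57
ee_pos: [477.7, -319.2, 15.2]
eef_rot: [-3.077, -0.59, 0.01]
force: [-0.1, -0.1, -1.4]
gripper_width: 1.002
gripper_force: 0.0
```

```bash
python3 go.py 484.3 -324.6 22 .377
```

```text
at [ 477.7 -319.2   15.2] yaw 0.379 shift [ 0.016  0.03  -0.027] turn 0.0006 q [-0.71  0.6   1.75  0.    0.8   0.48] t 2.5667
```

>>> {"fn": "jog_arm", "kwargs": {"commands": [[0, 0, 0, 0, 1], [0, 0, 0, 0, 1], [0, 0, 0, 0, 1]]}}

```text
t: 2.82
ee_pos: [481.5, -323.5, 25.1]
eef_rot: [3.082, 0.59, 0.005]
force: [0.1, 0.1, -0.2]
gripper_width: 0.999
gripper_force: 0.0
```

```bash
python3 go.py 484.3 -324.6 22 .377
```

```text
at [ 481.5 -323.5   25.1] yaw 0.378 shift [0.009 0.008 0.012] turn 0.0003 q [-0.71  0.59  1.75  0.    0.8   0.48] t 2.8167
```

>>> {"fn": "jog_arm", "kwargs": {"commands": [[0, 0, 0, 0, 0.3], [0, 0, 0, 0, -0.2], [0, 0, 0, 0, -0.3], [0, 0, 0, 0, -0.38], [0, 0, 0, 0, -0.38], [0, 0, 0, 0, -0.38], [0, 0, 0, 0, -0.38], [0, 0, 0, 0, -0.38]]}}

```text
t: 3.48
ee_pos: [479.4, -321.7, 22.9]
eef_rot: [-3.085, -0.591, 0.0]
force: [-0.3, 0.3, 0.4]
gripper_width: 0.429
gripper_force: 0.0
```

```bash
python3 go.py 484.3 -324.6 22 .377
```

```text
at [ 479.4 -321.7   22.9] yaw 0.3783 shift [0.014 0.018 0.003] turn 0.0004 q [-0.71  0.59  1.75  0.    0.8   0.48] t 3.4833
```

>>> {"fn": "jog_arm", "kwargs": {"commands": [[0.014, 0.018, 0.004, 0, -0.2], [0.014, 0.018, 0.004, 0, -0.2], [0.014, 0.018, 0.004, 0, -0.3], [0.014, 0.018, 0.004, 0, -0.37], [0.014, 0.018, 0.004, 0, -0.37], [0.014, 0.018, 0.004, 0, -0.37], [0.014, 0.018, 0.004, 0, -0.37], [0.014, 0.018, 0.004, 0, -0.37]]}}

```text
t: 4.15
ee_pos: [484.3, -324.5, 21.8]
eef_rot: [-3.085, -0.591, 0.0]
force: [0.1, 0.5, -0.1]
gripper_width: 0.319
gripper_force: 12.1
```

```bash
python3 go.py 484.3 -324.6 22 .377
```

```text
at [ 484.3 -324.5   21.8] yaw 0.3784 shift [-0.     0.    -0.001] turn 0.0004 q [-0.71  0.6   1.74  0.    0.81  0.48] t 4.15
```

>>> {"fn": "jog_arm", "kwargs": {"commands": [[0, 0, 0, 0, -0.37], [0, 0, 0, 0, -0.37], [0, 0, 0, 0, -0.37]]}}

```text
t: 4.4
ee_pos: [484.3, -324.5, 21.9]
eef_rot: [-3.085, -0.591, 0.0]
force: [0.3, -1.1, -0.8]
gripper_width: 0.317
gripper_force: 12.1
```

>>> {"fn": "jog_arm", "kwargs": {"commands": [[0, 0, 0, 0, -0.4], [0, 0, 0, 0, -0.4], [0, 0, 0, 0, -0.4], [0, 0, 0, 0, -0.4]]}}

```text
t: 4.73
ee_pos: [484.4, -324.6, 21.9]
eef_rot: [-3.085, -0.591, 0.0]
force: [-0.4, 0.7, -0.8]
gripper_width: 0.316
gripper_force: 30.0
```

>>> {"fn": "jog_arm", "kwargs": {"commands": [[0, 0, 0, 0, -0.5], [0, 0, 0, 0, -0.5], [0, 0, 0, 0, -0.5], [0, 0, 0, 0, -0.5]]}}

```text
t: 5.07
ee_pos: [484.4, -324.6, 21.9]
eef_rot: [-3.085, -0.591, 0.0]
force: [0.1, -1.1, -1.6]
gripper_width: 0.313
gripper_force: 30.0
```

The grip force follows the commanded opening: 12 N at -0.37 and 30 N at -0.4. So I can loosen the grip later and let the tray pivot in the pads. Now I lift it.

>>> {"fn": "jog_arm", "kwargs": {"commands": [[0, 0, -0.02, 0, -0.5], [0, 0, -0.06, 0, -0.5], [0, 0, -0.12, 0, -0.5], [0, 0, -0.18, 0, -0.5], [0, 0, -0.24, 0, -0.5], [0, 0, -0.28, 0, -0.5], [0, 0, -0.3, 0, -0.5], [0, 0, -0.3, 0, -0.5]]}}

```text
t: 5.73
ee_pos: [485.2, -325.2, 98.5]
eef_rot: [3.083, 0.59, 0.003]
force: [0.0, 0.6, -1.8]
gripper_width: 0.32
gripper_force: 30.0
```

```bash
cat > tilt.py <<'E'
# tray pose in the hand: fit in tool frame (pads at TCP-8mm), tilt from walls and floor, scene camera
from h import *
import sys
def look(name=None,cam='scene'):
    c=optics.capture(cam); s=sensors.read_state(); P=cloud(c); M=Rm(s['eef_rot']); p=np.array(s['ee_pos'])
    if name: cv2.imwrite(f'pics/{name}.png',cv2.resize(c['color'],(800,600)))
    e=np.array([M[0,0],M[1,0]]); f=np.array([-e[1],e[0]]); g=p+[0,0,8]
    Q=P.reshape(-1,3); x=(Q[:,:2]-g[:2])@e; y=(Q[:,:2]-g[:2])@f; z=Q[:,2]-g[2]
    hsv=cv2.cvtColor(c['color'],cv2.COLOR_BGR2HSV).reshape(-1,3); pur=(hsv[:,0]>130)&(hsv[:,0]<160)&(hsv[:,1]>90)
    m=(Q[:,2]>12)&(x>40)&(x<205)&(abs(y)<58)&(abs(z)<160)&~pur&(z<20)
    # floor plane z=a+b x+c y, robust
    X=np.c_[np.ones(m.sum()),x[m],y[m]]; w=np.ones(m.sum())
    for _ in range(20):
        k=np.linalg.lstsq(X*w[:,None],z[m]*w,rcond=None)[0]; r=z[m]-X@k; w=1/np.maximum(np.abs(r),1)
    print(cam,'n',m.sum(),'tilt down deg',np.degrees(np.arctan(-k[1])).round(2),'roll',np.degrees(np.arctan(k[2])).round(2),'floor z at lip',(g[2]+k[0]+k[1]*199*np.cos(np.arctan(k[1]))).round(1),'res',np.median(abs(r)).round(2))
    pm=pur&(x>0)&(x<230)&(abs(y)<90)
    l=cv2.connectedComponentsWithStats(pm.reshape(384,512).astype(np.uint8))
    for i in range(1,l[0]):
        if l[2][i,4]>8:
            a=(l[1]==i).ravel(); print(' clamp x,y,z',np.round([np.median(x[a]),np.median(y[a]),np.median(Q[a,2])]),l[2][i,4])
    print('grip g',g.round(1),'F',np.round(s['force'],1),'gf',round(s['gripper_force'],1),'w',round(s['gripper_width'],4),'t',round(s['t'],2))
look(sys.argv[1] if len(sys.argv)>1 else None)
E
python3 tilt.py l1
```

```text
scene n 1275 tilt down deg 0.22 roll -0.31 floor z at lip 81.0 res 1.22
 clamp x,y,z [80. -8. 93.] 94
 clamp x,y,z [147.  36.  94.] 107
 clamp x,y,z [154. -33.  95.] 75
grip g [ 484.7 -324.8  105.5] F [-0.  -0.1 -2.1] gf 30.0 w 0.318 t 5.78
```

View pics/l1.png

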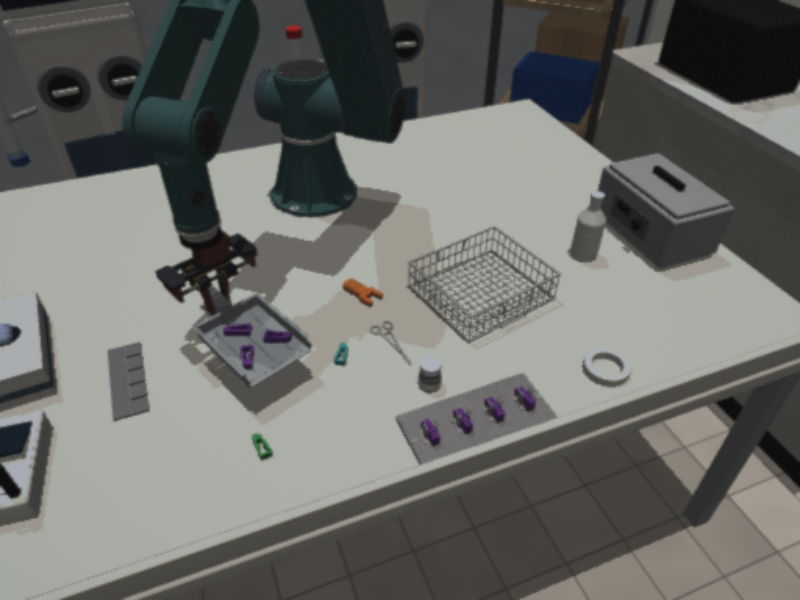

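The scene image shows the tray lifted level (fit: 0.2° tilt), with all three clamps on it at (238,329), (277,337) and (247,356). Now I carry it over to the basket.

>>> {"fn": "jog_arm", "kwargs": {"commands": [[0.002, -0.01, -0.01, 0, -0.5], [0.007, -0.04, -0.02, 0, -0.5], [0.016, -0.09, -0.04, 0, -0.5], [0.03, -0.17, -0.06, 0, -0.5], [0.048, -0.27, -0.08, 0, -0.5], [0.068, -0.38, -0.09, 0, -0.5], [0.089, -0.5, -0.1, 0, -0.5], [0.11, -0.62, -0.1, 0, -0.5]]}}

```text
t: 6.45
ee_pos: [451.7, -168.2, 122.2]
eef_rot: [-3.085, -0.59, 0.0]
force: [0.8, -0.2, -0.7]
gripper_width: 0.316
gripper_force: 30.0
```

>>> {"fn": "jog_arm", "kwargs": {"commands": [[0.021, -0.12, 0, 0, -0.5], [0.043, -0.24, 0, 0, -0.5], [0.064, -0.36, 0, 0, -0.5], [0.085, -0.48, 0, 0, -0.5], [0.107, -0.6, 0, 0, -0.5], [0.128, -0.72, 0, 0, -0.5], [0.15, -0.84, 0, 0, -0.5], [0.171, -0.96, 0, 0, -0.5]]}}

```text
t: 7.12
ee_pos: [401.9, 70.4, 121.9]
eef_rot: [-3.085, -0.591, 0.001]
force: [1.4, -0.5, -0.9]
gripper_width: 0.316
gripper_force: 30.0
```

>>> {"fn": "jog_arm", "kwargs": {"commands": [[0.021, -0.12, 0, 0.01, -0.5], [0.043, -0.23, 0, 0.02, -0.5], [0.06, -0.32, 0, 0.03, -0.5], [0.074, -0.395, 0, 0.04, -0.5], [0.083, -0.45, 0, 0.048, -0.5], [0.089, -0.485, 0, 0.051, -0.5], [0.09, -0.502, 0, 0.051, -0.5], [0.091, -0.508, 0, 0.051, -0.5]]}}

```text
t: 7.78
ee_pos: [376.6, 195.5, 121.8]
eef_rot: [-3.123, -0.345, 0.002]
force: [0.0, -0.5, -0.2]
gripper_width: 0.322
gripper_force: 30.0
```

```bash
python3 go.py 378.4 195 122 .217; python3 tilt.py b1
```

```text
at [376.6 195.5 121.8] yaw 0.22 shift [ 0.007  0.003 -0.001] turn 0.001 q [0.32 0.26 2.01 0.   0.87 1.67] t 7.7833
scene n 734 tilt down deg 0.24 roll 0.15 floor z at lip 104.8 res 1.36
 clamp x,y,z [ 80.  -7. 117.] 63
 clamp x,y,z [146.  37. 116.] 70
 clamp x,y,z [149. -34. 117.] 43
grip g [377.  195.2 129.9] F [ 0.3 -0.9 -1.8] gf 30.0 w 0.3202 t 7.83
```

View pics/b1.png

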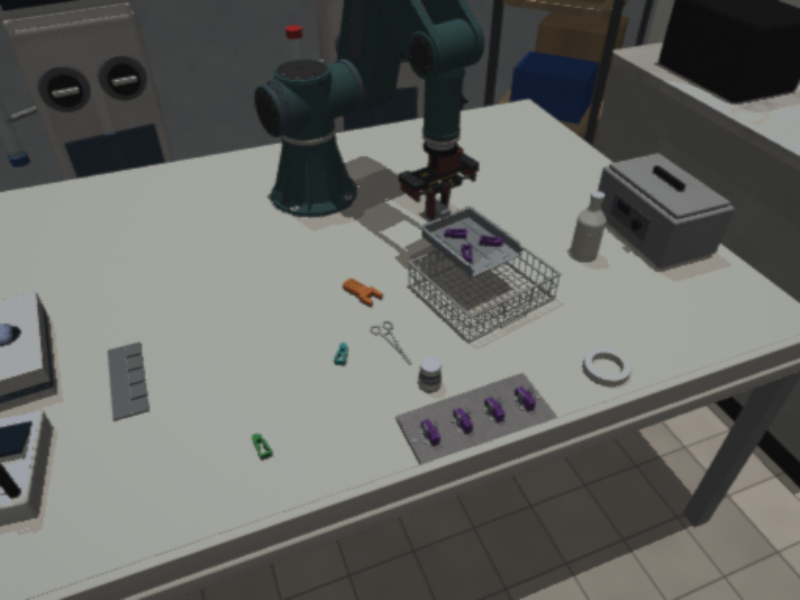

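The image shows the tray level at (475,240) over the basket, with its lip about 28 mm above the rim and the clamps still aboard. I'll loosen the grip in steps so the tray pivots.

>>> {"fn": "jog_arm", "kwargs": {"commands": [[0, 0, 0, 0, -0.38], [0, 0, 0, 0, -0.375], [0, 0, 0, 0, -0.37], [0, 0, 0, 0, -0.37], [0, 0, 0, 0, -0.37]]}}

```text
t: 8.25
ee_pos: [378.2, 194.5, 122.0]
eef_rot: [-3.123, -0.341, -0.0]
force: [0.2, 0.6, -1.8]
gripper_width: 0.317
gripper_force: 12.0
```

```bash
python3 tilt.py
```

```text
scene n 872 tilt down deg 11.46 roll -0.03 floor z at lip 64.8 res 1.66
 clamp x,y,z [ 74.  -9. 101.] 65
 clamp x,y,z [139.  38.  87.] 73
 clamp x,y,z [147. -36.  88.] 48
grip g [378.2 194.6 130. ] F [ 0.4  0.9 -1. ] gf 12.0 w 0.3186 t 8.3
```

>>> {"fn": "jog_arm", "kwargs": {"commands": [[0, 0, -0.02, 0, -0.37], [0, 0, -0.05, 0, -0.37], [0, 0, -0.08, 0, -0.4], [0, 0, -0.1, 0, -0.42]]}}

```text
t: 8.63
ee_pos: [378.5, 195.0, 148.2]
eef_rot: [-3.123, -0.342, -0.002]
force: [0.3, -0.5, -1.4]
gripper_width: 0.317
gripper_force: 30.0
```

```bash
python3 tilt.py
```

```text
scene n 898 tilt down deg 23.9 roll -0.07 floor z at lip 46.7 res 1.81
 clamp x,y,z [94. -8. 97.] 67
 clamp x,y,z [150.  35.  72.] 74
 clamp x,y,z [153. -29.  70.] 54
grip g [379.1 195.2 156.8] F [ 1.1 -0.1 -0. ] gf 30.0 w 0.3183 t 8.68
```

Now at 24° and the clamps are sliding. I'll tilt a bit further while raising the grip to keep the lip low inside the basket.

>>> {"fn": "jog_arm", "kwargs": {"commands": [[0, 0, -0.02, 0, -0.37], [0, 0, -0.05, 0, -0.37], [0, 0, -0.08, 0, -0.38], [0, 0, -0.1, 0, -0.42], [0, 0, -0.1, 0, -0.42], [0, 0, -0.1, 0, -0.42], [0, 0, -0.1, 0, -0.42]]}}

```text
t: 9.27
ee_pos: [377.9, 194.8, 171.9]
eef_rot: [-3.123, -0.342, 0.0]
force: [-0.4, 0.2, -0.4]
gripper_width: 0.315
gripper_force: 30.0
```

```bash
python3 tilt.py p1
```

```text
scene n 1127 tilt down deg 24.04 roll -0.41 floor z at lip 70.4 res 1.81
 clamp x,y,z [184.  26.  20.] 65
 clamp x,y,z [180. -24.  20.] 45
grip g [377.8 194.7 179.7] F [ 0.1 -0.  -1.2] gf 30.0 w 0.3243 t 9.32
```

View pics/p1.png

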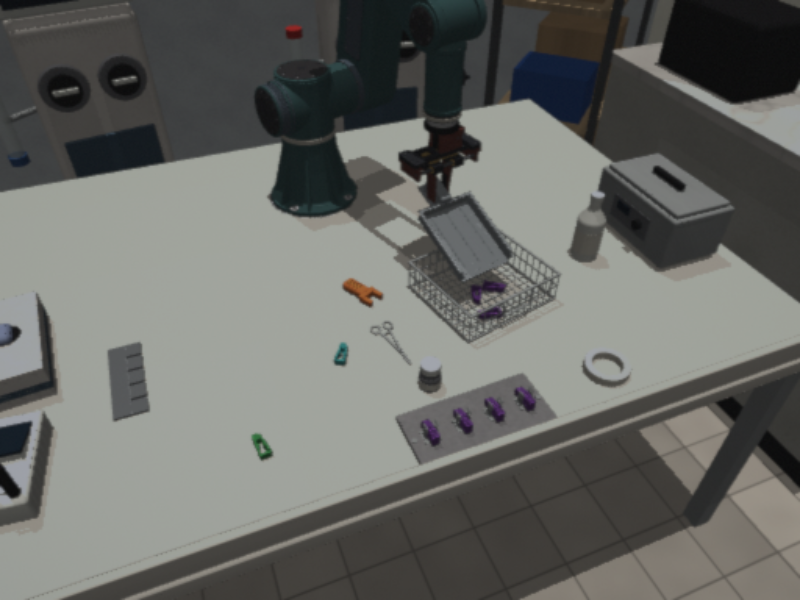

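All three clamps now lie in the basket, at about (475,295), (493,287) and (490,313), and the tray is empty. I'll raise it and carry it back.

>>> {"fn": "jog_arm", "kwargs": {"commands": [[0, 0, -0.06, 0, -0.42], [0, 0, -0.13, 0, -0.42], [0, 0.01, -0.18, 0, -0.42], [0.002, 0.04, -0.19, 0, -0.42], [0.004, 0.09, -0.19, 0, -0.42], [0.007, 0.17, -0.19, 0, -0.42], [0.011, 0.27, -0.19, 0, -0.42], [0.015, 0.38, -0.19, 0, -0.42]]}}

```text
t: 9.98
ee_pos: [401.8, 101.9, 218.6]
eef_rot: [-3.123, -0.344, 0.002]
force: [0.4, -0.0, -0.8]
gripper_width: 0.318
gripper_force: 30.0
```

>>> {"fn": "jog_arm", "kwargs": {"commands": [[0.005, 0.12, 0, 0, -0.42], [0.01, 0.24, 0, 0, -0.42], [0.015, 0.36, 0, 0, -0.42], [0.02, 0.48, 0, 0, -0.42], [0.024, 0.6, 0, 0, -0.42], [0.029, 0.72, 0, 0, -0.42], [0.034, 0.84, 0, 0, -0.42], [0.038, 0.96, 0, 0, -0.42]]}}

```text
t: 10.65
ee_pos: [462.9, -131.2, 218.4]
eef_rot: [-3.122, -0.341, 0.002]
force: [-0.1, -0.6, -0.6]
gripper_width: 0.316
gripper_force: 30.0
```

>>> {"fn": "jog_arm", "kwargs": {"commands": [[0.005, 0.12, 0, -0.01, -0.42], [0.01, 0.24, 0, -0.02, -0.42], [0.015, 0.36, 0, -0.03, -0.42], [0.02, 0.47, 0, -0.04, -0.42], [0.024, 0.57, 0, -0.048, -0.42], [0.027, 0.65, 0, -0.051, -0.42], [0.03, 0.71, 0, -0.051, -0.42], [0.032, 0.75, 0, -0.051, -0.42]]}}

```text
t: 11.32
ee_pos: [511.5, -312.5, 218.3]
eef_rot: [-3.085, -0.588, 0.002]
force: [0.0, -0.2, -0.8]
gripper_width: 0.317
gripper_force: 30.0
```

>>> {"fn": "jog_arm", "kwargs": {"commands": [[0, 0, 0, 0, -0.42], [0, 0, 0, 0, -0.42], [0, 0, 0, 0, -0.42]]}}

```text
t: 11.57
ee_pos: [511.3, -309.5, 219.1]
eef_rot: [-3.084, -0.591, 0.001]
force: [0.0, 1.2, -0.0]
gripper_width: 0.317
gripper_force: 30.0
```

```bash
python3 go.py 512.3 -313.5 140 .378; python3 tilt.py
```

```text
at [ 511.3 -309.5  219.1] yaw 0.3786 shift [-0.002  0.017  0.316] turn 0.0002 q [-0.66  0.37  1.53  0.    1.24  0.53] t 11.5667
scene n 2010 tilt down deg 23.96 roll 0.04 floor z at lip 116.8 res 1.42
grip g [ 511.4 -309.4  227.3] F [-0.6  0.5 -0.2] gf 30.0 w 0.3198 t 11.62
```

>>> {"fn": "jog_arm", "kwargs": {"commands": [[0, 0.008, 0.03, 0, -0.42], [0, 0.016, 0.1, 0, -0.42], [0, 0.016, 0.18, 0, -0.42], [0, 0.016, 0.26, 0, -0.42], [0, 0.016, 0.33, 0, -0.42], [0, 0.016, 0.38, 0, -0.42], [0, 0.016, 0.396, 0, -0.42], [0, 0.016, 0.396, 0, -0.42]]}}

```text
t: 12.28
ee_pos: [512.5, -313.2, 119.0]
eef_rot: [-3.083, -0.591, 0.003]
force: [-0.6, 1.2, -0.2]
gripper_width: 0.317
gripper_force: 30.0
```

```bash
python3 go.py 512.3 -313.5 108 .378; python3 tilt.py
```

```text
at [ 512.5 -313.2  119. ] yaw 0.3789 shift [-0.001  0.001  0.044] turn 0.0003 q [-0.66  0.48  1.63  0.    1.04  0.53] t 12.2833
scene n 1841 tilt down deg 23.99 roll 0.58 floor z at lip 16.6 res 1.61
grip g [ 513.1 -313.8  128.1] F [ 0.1 -0.7 -1.2] gf 30.0 w 0.3192 t 12.33
```

>>> {"fn": "jog_arm", "kwargs": {"commands": [[0, 0, 0.02, 0, -0.42], [0, 0, 0.05, 0, -0.42], [-0.015, 0, 0.08, 0, -0.42], [-0.031, 0, 0.11, 0, -0.42], [-0.046, 0, 0.14, 0, -0.42], [-0.059, 0, 0.17, 0, -0.42], [-0.068, 0, 0.19, 0, -0.42], [-0.068, 0, 0.19, 0, -0.42]]}}

```text
t: 13.0
ee_pos: [496.4, -320.6, 71.6]
eef_rot: [-3.084, -0.589, 0.002]
force: [-0.3, -0.6, 0.2]
gripper_width: 0.319
gripper_force: 30.0
```

```bash
python3 go.py 484.4 -324.6 21.9 .378; python3 tilt.py
```

```text
at [ 496.4 -320.6   71.6] yaw 0.3775 shift [-0.05  -0.002  0.199] turn -0.0002 q [-0.69  0.53  1.69  0.    0.92  0.5 ] t 13.0
scene n 1282 tilt down deg 14.26 roll 0.14 floor z at lip 3.0 res 1.42
grip g [ 496.7 -320.5   80. ] F [-0.1 -0.5 -0.1] gf 30.0 w 0.3136 t 13.05
```

>>> {"fn": "jog_arm", "kwargs": {"commands": [[-0.007, 0, 0.02, 0, -0.42], [-0.017, 0, 0.05, 0, -0.42], [-0.027, 0, 0.08, 0, -0.42], [-0.036, 0, 0.115, 0, -0.42], [-0.043, 0, 0.145, 0, -0.42], [-0.048, 0, 0.175, 0, -0.42], [-0.051, 0, 0.192, 0, -0.42], [-0.051, 0, 0.198, 0, -0.42]]}}

```text
t: 13.72
ee_pos: [485.0, -325.1, 22.5]
eef_rot: [-3.084, -0.59, 0.002]
force: [-4.9, 1.4, 12.3]
gripper_width: 0.32
gripper_force: 30.0
```

>>> {"fn": "jog_arm", "kwargs": {"commands": [[0, 0, 0, 0, -0.42], [0, 0, 0, 0, -0.42]]}}

```text
t: 13.88
ee_pos: [485.5, -325.2, 23.1]
eef_rot: [-3.085, -0.591, 0.001]
force: [-0.1, 0.3, -0.8]
gripper_width: 0.319
gripper_force: 30.0
```

```bash
python3 go.py 484.4 -324.6 21.9 .378; python3 tilt.py
```

```text
at [ 485.5 -325.2   23.1] yaw 0.3785 shift [-0.003 -0.004  0.005] turn 0.0002 q [-0.71  0.59  1.73  0.    0.81  0.48] t 13.8833
scene n 3 tilt down deg -88.68 roll 1.22 floor z at lip -1544.2 res 0.0
grip g [ 485.5 -325.1   31.2] F [ 0.9 -0.2 -0.5] gf 30.0 w 0.3168 t 13.93
```

The tray is flat and back in place. I'll release it gently and retreat upward.

>>> {"fn": "jog_arm", "kwargs": {"commands": [[0, 0, 0.003, 0, -0.38], [0, 0, 0.003, 0, -0.365], [0, 0, 0.003, 0, -0.33], [0, 0, 0.003, 0, -0.2], [0, 0, 0.003, 0, 0.1], [0, 0, 0.003, 0, 0.4], [0, 0, 0.003, 0, 0.5], [0, 0, 0.003, 0, 0.5]]}}

```text
t: 14.6
ee_pos: [485.7, -325.4, 22.7]
eef_rot: [3.086, 0.591, 0.0]
force: [-0.4, -0.1, 0.4]
gripper_width: 0.666
gripper_force: 0.0
```

>>> {"fn": "jog_arm", "kwargs": {"commands": [[0, 0, 0, 0, 0.6], [0, 0, -0.05, 0, 0.6], [0, 0, -0.15, 0, 0.6], [0, 0, -0.3, 0, 0.6], [0, 0, -0.45, 0, 0.6], [0, 0, -0.6, 0, 0.6], [0, 0, -0.7, 0, 0.6], [0, 0, -0.75, 0, 0.6]]}}

```text
t: 15.27
ee_pos: [487.2, -326.7, 214.6]
eef_rot: [3.081, 0.59, 0.006]
force: [0.2, 0.0, -0.2]
gripper_width: 0.802
gripper_force: 0.0
```

>>> {"fn": "jog_arm", "kwargs": {"commands": [[-0.1, 0, 0, 0, 0.6], [-0.25, 0, 0, 0, 0.6], [-0.4, 0, 0, 0, 0.6], [-0.5, 0, 0, 0, 0.6], [-0.5, 0, 0, 0, 0.6], [-0.5, 0, 0, 0, 0.6]]}}

```text
t: 15.77
ee_pos: [368.6, -371.9, 210.3]
eef_rot: [-3.086, -0.587, -0.0]
force: [0.2, 0.7, 0.9]
gripper_width: 0.8
gripper_force: 0.0
```

```bash
python3 - <<'E'
from h import *
for n in ['scene','side']:
    c=optics.capture(n); np.savez(f'{n}0.npz',**c)
    if n=='scene': cv2.imwrite('pics/end.png',cv2.resize(c['color'],(800,600)))
E
python3 fit.py; python3 m.py | grep purple
```

```text
[ 5.93433e+02 -2.81001e+02  3.77000e-01] 583 2.1248989195959553 grip pt [ 485.59637166 -323.74674357] grip top 44.327573502889216 grip x range [-146.31466022  -82.30215253]
[ 5.92298e+02 -2.81078e+02  3.72000e-01] 353 2.167547930456739 grip pt [ 484.24932374 -323.28523075] grip top 42.206844788334244 grip x range [-144.59918179  -82.97211661]
[ 5.93167e+02 -2.80926e+02  3.75000e-01] 936 2.1522420463653624 grip pt [ 485.22807372 -323.41422174] grip top 43.91495193100337 grip x range [-145.71399783  -82.25928425]
basket [5.47014e+02 2.31864e+02 2.17000e-01] 631 2.4610392319201027 79.06443492936408
basket [5.45936e+02 2.32090e+02 2.17000e-01] 856 2.091754351804477 76.17533014691845
basket [5.46421e+02 2.32004e+02 2.17000e-01] 1487 2.289372773863198 78.32397400598057
{'t': 15.867, 'q': [-0.92, 0.274, 1.702, 0.001, 1.165, 0.273], 'dq': [0.017, 0.007, -0.005, 0.0, -0.001, -0.002], 'joint_torque': [-0.761, -44.292, -24.951, 0.006, 0.028, -0.006], 'ee_pos': [370.099, -371.566, 210.277], 'eef_rot': [3.086, 0.59, 0.001], 'force': [0.152, 0.161, -0.43], 'torque': [-0.009, -0.002, -0.012], 'gripper_force': 0.0, 'gripper_width': 0.8}
[[0.929, 0.369, 0.001], [0.369, -0.929, -0.0], [0.001, 0.0, -1.0]]
purple 62 [493. 286.] [553. 259.  20.]
purple 40 [475. 293.] [560. 208.  21.]
purple 28 [492. 312.] [630. 215.  19.]
purple 76 [526. 398.] [872. 155.  35.]
purple 74 [496. 409.] [877.  91.  35.]
purple 75 [464. 420.] [877.  27.  35.]
purple 79 [431. 432.] [879. -36.  35.]
purple 27 [320. 268.] [854. -33.  27.]
purple 32 [302. 281.] [856.  31.  30.]
purple 48 [281. 295.] [857.  95.  30.]
purple 54 [261. 310.] [856. 159.  31.]
purple 81 [330. 375.] [622. 214.  16.]
purple 158 [351. 400.] [549. 248.  16.]
```

View pics/end.png

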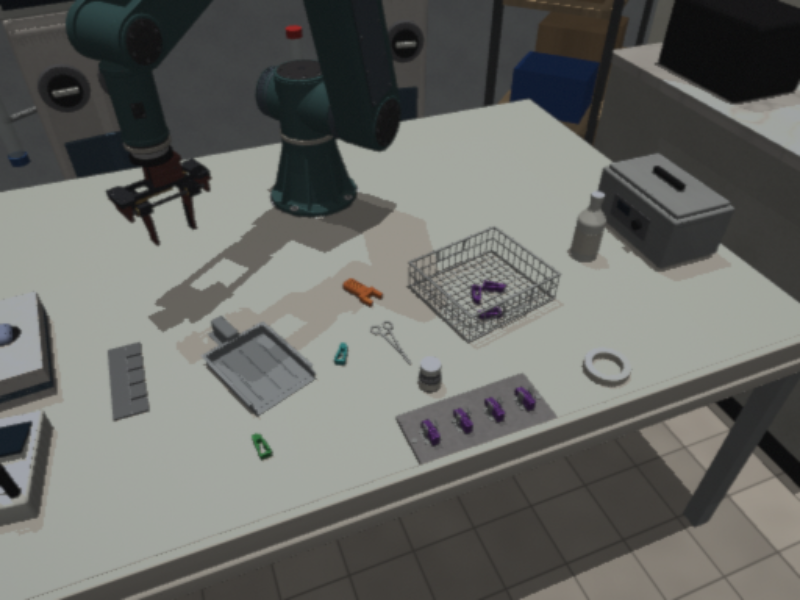

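The empty tray lies flat at (260,367), within about 2 mm of where it stood. The three clamps are in the basket at about (490,295), and nothing else has moved.

```bash
python3 -c "
from cell import bot; print(bot.job_done())"
```

```text
the job is handed in; nothing more can be done
None
```

The three used clamps are in the wash basket, the empty tray is back flat within about 2 mm of where it stood, nothing else was moved, and the job was handed in at about 16 s on the robot's clock.

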